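Clear the casting bench and offer up the mould top

TASK

Get the casting bench ready to close the two-part mould: first stand the blue-lidded and green-lidded jars upright in the two empty cells of the plywood caddy, one to a cell, setting them down rather than dropping them. Then pick up the loose top half of the mould, carry it over the firebrick heat shield without anything touching the shield, and hold it level about 1 cm above the fixed bottom half, centred and with the two orange lugs lined up on the same side, the halves never touching. Finish while still holding it there in the gripper, and leave the amber bottle, the white dish and the brick offcut where they are.

Things in the scene. Friction and masses are not known exactly. Their poses are not given: they have to be found in the camera images.
- jar_blue: White upright round jar with a blue lid and blue band, 42 mm diameter, 90 mm tall overall (lid the same diameter as the body), about 0.16 kg. Origin at the centre of its underside, z up.
- jar_green: The same jar with a green lid and green band, 42 mm diameter, 90 mm tall. Origin at the centre of its underside, z up.
- caddy: Fixed open-topped plywood caddy, 200 mm long (its x axis) x 72 mm wide (its y axis) x 50 mm high, walls and floor 4 mm thick, two full-height cross walls making a row of three cells, each about 61 x 64 mm inside, centres at x = -65.3, 0 and +65.3 mm. Origin at the centre of its underside.
- pad_a: Flat red disc, 48 mm diameter, 1 mm thick, painted on the floor of one empty cell of the caddy, in the cell's middle (z 4 mm above the bench). Only a mark: nothing to feel.
- pad_b: The same red disc in the other empty cell.
- spare: Amber bottle with a black cap, 38 mm diameter, 88 mm tall, standing in the remaining cell of the caddy; leave it there. Origin at the centre of its underside.
- mould_top: Loose top half of the mould: an upright aluminium round block 52 mm diameter, 34 mm tall, two dark hoops, dark hole in its top face, about 0.3 kg (varies), standing on the bench. An orange lug 10 mm wide sticks out along its +x axis to 38 mm from the axis, over nearly the full height; the other sides are bare round metal. Origin at the centre of its underside.
- top_lug (a point): Point in the lug of the mould's top half, 35 mm from its axis along its +x, level with its underside.
- mould_base: Fixed bottom half of the mould: aluminium round block 52 mm diameter, 30 mm tall, on a round dark steel plate 92 mm diameter and 6 mm thick; its metal top face, with a black ring on it, is 36 mm above the bench. An orange lug 10 mm wide sticks out along its +x axis to 38 mm from the axis. Origin at the centre of the underside of the plate (on the bench).
- base_lug (a point): Point in the lug of the mould's bottom half, 35 mm from its axis along its +x, at the height of its top face (36 mm above the bench).
- shield: Fixed upright firebrick board between the two mould halves: 220 mm long (its x axis), 22 mm thick (its y axis), top edge 110 mm above the bench, on two steel feet 60 mm wide and 8 mm high. Origin on the bench under its middle.
- dish: Small white dish, 72 mm across, 28 mm high; a bystander. Origin at the centre of its underside.
- offcut: Tan brick offcut 60 x 40 x 25 mm; a bystander. Origin at the centre of its underside.

How it is judged (in metres and radians):
On the way, in this order (a step that is already met when the one before it is completed fails the run):
1. both jars stand upright on the floor of the caddy, one to a cell, let go (x of jar_blue in the frame of caddy between -0.092 and 0.092 m and y of jar_blue in the frame of caddy between -0.025 and 0.025 m and z of jar_blue in the frame of caddy between -0.002 and 0.012 m and angle between each of jar_blue, jar_green's own z axis and vertical below 0.15 rad and linear speed of each of jar_blue, jar_green below 0.05 m/s and contact force between the fingers and jar_blue below 0.1 N and x of jar_green in the frame of caddy between -0.092 and 0.092 m and y of jar_green in the frame of caddy between -0.025 and 0.025 m and z of jar_green in the frame of caddy between -0.002 and 0.012 m and contact force between the fingers and jar_green below 0.1 N), for 0.2 s.
2. the top half of the mould passes over the heat shield (x of mould_top in the frame of shield between -0.13 and 0.13 m and y of mould_top in the frame of shield between -0.04 and 0.04 m and z of mould_top in the frame of shield above 0.11 m), for 0.05 s.
At the end, for the whole second after the job is handed in: Both jars upright (0.15 rad) on the caddy floor, one per cell, let go; mould top gripped and still, level within 0.1 rad, underside 2 to 20 mm above the bottom half's top face, not touching it, centres within 7 mm, lugs within 11 mm, turned within 0.2 rad (all of step 1 and horizontal distance between mould_top and mould_base below 0.007 m and horizontal distance between top_lug and base_lug below 0.011 m and angle between the x axis of mould_top and the x axis of mould_base, either way round below 0.2 rad and z of mould_top in the frame of mould_base between 0.038 and 0.056 m and angle between mould_top's own z axis and vertical below 0.1 rad and contact force between mould_top and mould_base below 0.1 N and contact force between the fingers and mould_top above 2 N and linear speed of mould_top below 0.02 m/s); the arm keeps its last pose, push and grip.
It fails at once if jar_blue is dropped or knocked over ((linear speed of jar_blue above 0.6 m/s and contact force between the fingers and jar_blue below 0.05 N) or angle between jar_blue's own z axis and vertical above 0.7 rad).
It fails at once if jar_green is dropped or knocked over ((linear speed of jar_green above 0.6 m/s and contact force between the fingers and jar_green below 0.05 N) or angle between jar_green's own z axis and vertical above 0.7 rad).
It fails at once if something touches the heat shield (contact force between anything else and shield above 1 N).
It fails at once if the mould halves touch (contact force between mould_top and mould_base above 0.5 N).
It fails at once if the amber bottle, the dish or the brick offcut is disturbed (distance of any of spare, dish, offcut from where it was at the start of the episode above 0.015 m or angle between any of spare, dish, offcut's own z axis and vertical above 0.5 rad).
It also fails if it takes over 62 s, if anything falls off the work surface, if the arm or the gripper's body presses on something with over 40 N, if the wrist force passes 120 N, or if a joint passes its speed limit or range.

ROBOT

A 7-joint arm with a two-finger parallel gripper is mounted at the origin on the work surface. World frame = base frame: x ahead of the robot, y to its left, z up, the work surface at z = 0. Lengths are in m, angles in degrees, forces in N, time in s.
With the tool pointing down it reaches from about 0.4 to 0.875 m from the base axis. Payload 6.5 kg.
Tool frame: the origin (TCP) lies midway between the tips of the shut fingers; the grasp point (between the pads) lies 19 mm behind it; z points along the fingers, y is the line along which they close (so a half turn about z gives the same grasp; the last joint's range is limited). The gripper opens to 85 mm and grips with 20 to 120 N. Pads are 22 mm wide; open, the fingers measure 114 mm over their backs; the gripper's body (76 mm by 85 mm) begins 54 mm behind the grasp point. The pads swing forward as they close: fully open they stand 13 mm farther back than shut.
Start: joints at [-78.507, 30.733, -0.252, 88.115, 0.149, 61.152, -4.079], TCP at [0.171, 0.627, 0.231] pointing down, gripper open.
Joint ranges: [-154.64, 154.64], [-21.42, 123.67], [-72.66, 72.17], [13.99, 137.28], [-74.86, 254.86], [10.95, 109.41], [-158.01, 158.01]. Speed limits (degrees/s): [136.94, 136.94, 180, 180, 180, 180, 180].

INTERFACE

Orientations are given as a 3x3 rotation matrix whose columns are the frame's x, y, z axes.
In Python, from cell import * gives the robot as it stands.
- The arm moves only by the shell command python3 -m creep 'ROWS' [FORCE]. ROWS is JSON, a list of rows, each an object with "gripper": the opening, from -1 (shut) to 1 (fully open); "offset": the shift along the tool's x, y, z scaled (see below), a list of three; "rotation": the turn, a rotation vector about the tool's x, y, z scaled (see below), a list of three. In form: [{"gripper": gripper, "offset": [x, y, z], "rotation": [wx, wy, wz]}, ...]. A call has 1 to 5 rows; each row is the pose to reach, as a shift and turn from the pose commanded when the call began, along the tool's axes at that moment; what a row does not reach only later rows make up. The controller multiplies each number of a shift by 0.5 m and each number of a turn by pi/2 rad. A row lasts 1/8 s, in which the tool goes at most 62.5 mm and 10.7 degrees, less where a joint would pass 70% of its speed; a pose out of reach is approached as far as the arm can. A call with a number of a shift or a turn outside -1 to 1 is refused whole. A call with a gripper value outside its range is refused whole. The fingers move at their own pace and stop on an object; FORCE is the grip in N (left out, the last holds). Time passes only in rows, so rows that repeat a pose let the fingers close. It gives the time, the measured TCP pose, the force, the opening and the grip force at its end, in the units of the state.
- read_state(): the state, without advancing time (a new reading comes with each control period).
- capture(name): name is "side" or "top"; returns (picture, depth): 384x512x3 uint8, blue, green, red; 384x512 float32, m along the optical axis (not along the pixel's ray), 0 where there is no reading.
- camera_info(name): a dict with "fx", "fy", "cx", "cy" (pixels), "R" (3x3) and "t" (3): a world point X has camera coordinates R X + t. Camera axes: x right, y down, z forward; pixel columns grow to the right and rows downward; lengths in m; the calibration is good to about 2 mm. A picture is of the moment at which its call begins. camera_info takes no time and is no camera call.
- sign_off(): hands the job in; it is judged then, once.
Trained networks look in the newest picture that a camera, given by its name, has taken for a name from the list of things; names that differ only in an ending like _2 or _b are one class to them, and where a whole thing is asked for, a point or a joint stands for the part that bears it (a point fixed in the world has none). Each returns a list of dicts, best first, with "p" (0 to 1); they miss things now and then, are a little off and sometimes report something else, mostly with a low value. They report only what shows in the picture. A call takes as long as a camera call.
- find_in(camera, name): "box" ([centre column, centre row, width, height] in pixels, round what is visible of it).
The state is a dict: "time": time; "joints": joint angles; "qvel": joint speeds; "effort": joint torques, N m; "ee_pos": TCP position; "tcp_rot": TCP orientation; "contact_force": force on the tool from outside, world axes, zero at the start; "ft_torque": the same for the moment, N m; "opening": finger opening in m; "gripper_force": force on a finger pad.
Only numpy, scipy, OpenCV 4.12 (cv2) and the standard library are available. Lean on these libraries where they do the work, as an engineer would, in place of code of your own. Each camera call takes 0.05 s, during which the arm holds its last target. There are 200 camera calls.

## Working session

There is one attempt and no reset: what is moved stays moved. The work goes in short steps, Python scripts to look and compute and a shell command to move; the robot and the scene stay as the last step left them, time stands still between calls to the robot, and variables do not carry over. Pictures are saved under pics/ and viewed, at most 10 in all, crops included, and the job is handed in when it is done.

```bash
mkdir -p pics; python3 - <<'E'
from cell import *
import cv2,numpy as np
s=read_state();print(s['time'],s['ee_pos'],np.round(s['tcp_rot'],3).tolist(),s['opening'])
for c in('top','side'):
    p,d=capture(c);cv2.imwrite(f'pics/{c}0.png',p);np.save(f'{c}0.npy',d)
    i=camera_info(c);print(c,{k:np.round(v,4).tolist() for k,v in i.items()})
    for n in['jar_blue','jar_green','caddy','pad_a','spare','mould_top','top_lug','mould_base','base_lug','shield','dish','offcut']:
        r=find_in(c,n);print(n,[(np.round(b['box']).astype(int).tolist(),round(b['p'],2)) for b in r[:3]])
E
```

```text
0.0 [0.17121516 0.62638037 0.23039314] [[-0.965, 0.264, -0.0], [0.264, 0.965, -0.002], [-0.0, -0.002, -1.0]] 0.08533024933610056
top {'fx': 443.1328, 'fy': 443.1328, 'cx': 255.4163, 'cy': 195.8008, 'R': [[-0.0116, -0.9999, -0.0044], [-0.9891, 0.0121, -0.1471], [0.1471, 0.0026, -0.9891]], 't': [-0.0352, 0.5712, 1.0413]}
jar_blue [([189, 250, 21, 19], 0.73), ([278, 123, 26, 27], 0.62)]
jar_green []
caddy [([126, 212, 42, 89], 0.71)]
pad_a [([130, 215, 11, 21], 0.73), ([133, 189, 26, 16], 0.65)]
spare [([122, 239, 20, 16], 0.58)]
mould_top [([391, 237, 28, 25], 0.81), ([188, 250, 20, 22], 0.74)]
top_lug [([393, 236, 23, 23], 0.63)]
mould_base [([266, 230, 42, 35], 0.63)]
base_lug [([264, 230, 41, 42], 0.78)]
shield []
dish [([277, 122, 27, 29], 0.72)]
offcut [([271, 285, 20, 29], 0.78), ([280, 123, 31, 25], 0.22)]
side {'fx': 428.55, 'fy': 428.55, 'cx': 263.0452, 'cy': 192.961, 'R': [[0.9707, -0.2398, 0.0159], [-0.1199, -0.5403, -0.8329], [0.2083, 0.8066, -0.5532]], 't': [-0.5446, 0.0874, 0.8638]}
jar_blue [([205, 162, 18, 44], 0.74)]
jar_green [([297, 161, 20, 40], 0.93)]
caddy [([229, 138, 79, 32], 0.81)]
pad_a []
spare [([205, 127, 16, 22], 0.63)]
mould_top [([264, 336, 38, 38], 0.77)]
top_lug [([264, 337, 37, 38], 0.77)]
mould_base [([263, 338, 37, 39], 0.58)]
base_lug [([242, 203, 25, 4], 0.56)]
shield [([269, 234, 119, 67], 0.55)]
dish [([369, 206, 37, 22], 0.71)]
offcut [([174, 229, 39, 26], 0.68)]
```

```bash
python3 - <<'E'
import cv2
a=cv2.imread('pics/top0.png')[60:330,80:440]
cv2.imwrite('pics/t1.png',cv2.resize(a,(800,600),interpolation=cv2.INTER_CUBIC))
a=cv2.imread('pics/side0.png')[100:370,120:440]
cv2.imwrite('pics/s1.png',cv2.resize(a,(711,600),interpolation=cv2.INTER_CUBIC))
E
```

```text
(no output)
```

View pics/t1.png

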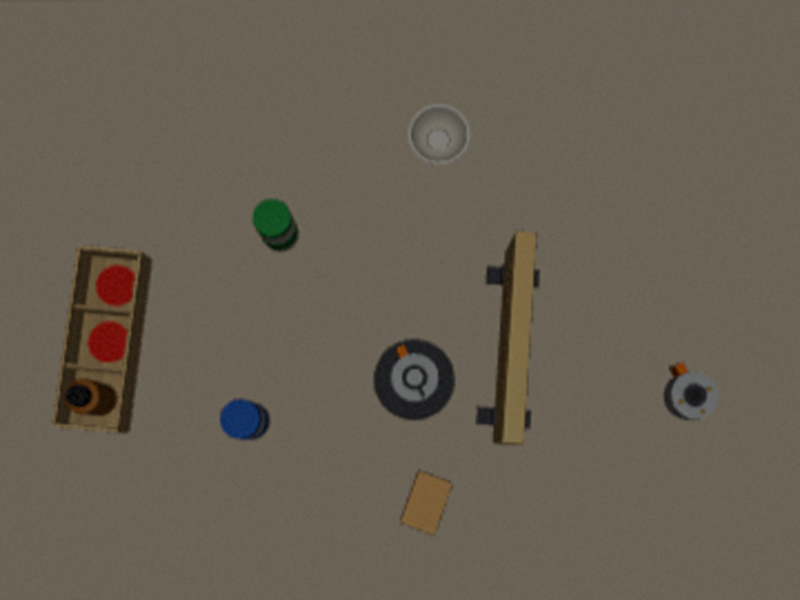

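View pics/s1.png

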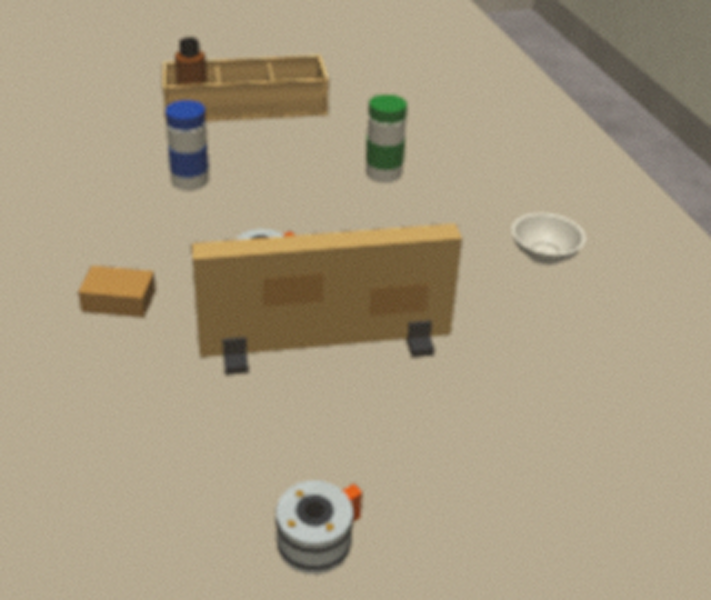

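Top view (full-resolution pixels): green lid (202,158), blue lid (188,249), red pads (132,188) and (129,214), mould base (267,230) with its lug up-left, mould top (391,238) with its lug up-left, and the shield at columns 303–321. The networks' boxes agree, except that they missed jar_green here. Next I measure poses from colour and depth.

```bash
cat > h.py <<'E'
from cell import *
import cv2,numpy as np
def cloud(c,d):
    i=camera_info(c);v,u=np.mgrid[:384,:512]
    P=np.stack([(u-i['cx'])/i['fx']*d,(v-i['cy'])/i['fy']*d,d],-1)
    return (P-i['t'])@i['R']
def ray(c,u,v,z):
    i=camera_info(c);R=np.array(i['R']);t=np.array(i['t'])
    o=-R.T@t;r=R.T@[(u-i['cx'])/i['fx'],(v-i['cy'])/i['fy'],1]
    return o+r*(z-o[2])/r[2]
E
python3 - <<'E'
from h import *
for c in('top','side'):
    p=cv2.imread(f'pics/{c}0.png');P=cloud(c,np.load(c+'0.npy'));h=cv2.cvtColor(p,cv2.COLOR_BGR2HSV);H,S,V=h[...,0].astype(int),h[...,1],h[...,2]
    x,y,z=np.moveaxis(P,-1,0)
    def st(n,m):
        q=P[m]; 
        if len(q)<4:print(n,len(q));return
        v,u=np.nonzero(m);(a,b),w,g=cv2.minAreaRect(np.float32(q[:,:2]));(cu,cv),r=cv2.minEnclosingCircle(np.float32(np.stack([u,v],1)))
        print(c,n,len(q),'med',np.round(np.median(q,0),4),'rect',np.round([a,b,*w],4),round(g,1),'pix',np.round([cu,cv,r],1),'ray', np.round(ray(c,cu,cv,np.median(q[:,2]))[:2],4))
    st('blue lid',(H>100)&(H<130)&(S>130)&(z>.075)&(z<.12))
    st('green lid',(H>45)&(H<85)&(S>110)&(z>.075)&(z<.12))
    red=((H<5)|(H>172))&(S>170)
    n,l=cv2.connectedComponents(red.astype(np.uint8))
    for k in range(1,n):
        if (l==k).sum()>60: st('red',l==k)
    org=(H>=5)&(H<13)&(S>190)&(V>110)
    n,l=cv2.connectedComponents(org.astype(np.uint8))
    for k in range(1,n):
        if (l==k).sum()>5: st('orange',l==k)
    bx=(lambda u0,u1,v0,v1:(np.mgrid[:384,:512][1]>u0)&(np.mgrid[:384,:512][1]<u1)&(np.mgrid[:384,:512][0]>v0)&(np.mgrid[:384,:512][0]<v1))
    if c=='top':
        st('caddyrim',bx(100,152,160,260)&(z>.043)&(z<.058))
        st('mtop',bx(375,410,215,252)&(z>.026)&(z<.045))
        st('mbase',bx(245,290,208,252)&(z>.028)&(z<.045))
        st('plate',bx(242,292,205,255)&(z>.003)&(z<.045))
        st('shield',bx(290,330,150,270)&(z>.104)&(z<.118))
        st('bench',bx(330,370,200,250))
        for n,(u,v),zz in[('baseC',(266.8,229.7),.036),('topC',(391,237.8),.034),('topCdet',(391,237),.034)]:print(n,np.round(ray(c,u,v,zz),4))
        for u,v in[(516,231),(537,231),(523,442),(496,442)]:print('sh',np.round(ray(c,u/2.222+80,v/2.222+60,.11),4))
        for u,v in[(79,247),(141,250),(121,431),(55,428)]:print('cad',np.round(ray(c,u/2.222+80,v/2.222+60,.05),4))
    else:
        st('mtop',bx(240,290,310,360)&(z>.026)&(z<.045))
        st('shield',bx(200,335,195,265)&(z>.10)&(z<.118))
        st('caddyrim',bx(185,275,115,160)&(z>.043)&(z<.058))
E
```

```text
top blue lid 246 med [0.4444 0.1144 0.0902] rect [0.4462 0.185  0.1792 0.0367] 88.5 pix [157.5 245.   39. ] ray [0.452  0.1844]
top green lid 232 med [0.6556 0.0832 0.0901] rect [0.6563 0.0832 0.039  0.0381] 1.0 pix [202.  158.    8.6] ray [0.6556 0.0832]
top red 235 med [0.6003 0.2718 0.0052] rect [0.6002 0.2733 0.0419 0.0425] 88.5 pix [132.1 187.9   9.1] ray [0.6004 0.271 ]
top red 242 med [0.536  0.2787 0.0053] rect [0.468  0.131  0.367  0.0434] 65.4 pix [128.6 213.3   9. ] ray [0.5357 0.278 ]
top caddyrim 556 med [0.5295 0.2738 0.049 ] rect [0.5362 0.2775 0.0739 0.2004] 84.0 pix [122.4 211.7  43.8] ray [0.5348 0.2803]
top mtop 401 med [ 0.4671 -0.3697  0.0343] rect [ 0.4689 -0.3725  0.0518  0.056 ] 73.8 pix [390.8 234.8  13.3] ray [ 0.4722 -0.3695]
top mbase 378 med [ 0.4899 -0.0664  0.0363] rect [ 0.4923 -0.0677  0.0505  0.058 ] 79.0 pix [264.8 227.1  13. ] ray [ 0.4943 -0.0638]
top plate 1149 med [ 0.4873 -0.0679  0.0076] rect [ 0.4901 -0.07    0.121   0.1202] 89.3 pix [267.4 230.   32.2] ray [ 0.4893 -0.0709]
top shield 940 med [ 0.5219 -0.1734  0.1102] rect [ 0.525  -0.1738  
[... 625 characters left out ...]
.9  77.4  81.7] ray [0.4355 0.6185]
side green lid 135 med [0.6535 0.0744 0.0909] rect [0.655  0.0809 0.0352 0.0332] 72.4 pix [294.  147.6   7.5] ray [0.6532 0.0747]
side orange 32 med [ 0.4969 -0.3635  0.0321] rect [ 0.4952 -0.3619  0.0064  0.0087] 18.2 pix [279.  325.    6.1] ray [ 0.4944 -0.369 ]
side mtop 942 med [ 0.4661 -0.3757  0.0351] rect [ 0.4674 -0.3713  0.0583  0.0516] 59.7 pix [264.5 330.5  20.8] ray [ 0.4698 -0.3761]
side shield 1423 med [ 0.5216 -0.1784  0.1105] rect [ 0.5249 -0.1744  0.0258  0.2194] 84.8 pix [267.5 213.   60.9] ray [ 0.5205 -0.1898]
side caddyrim 549 med [0.5319 0.2667 0.0482] rect [0.5369 0.2767 0.0793 0.1988] 84.6 pix [230.3 133.5  36.9] ray [0.5348 0.2678]
```

```bash
python3 - <<'E'
from h import *
from scipy.optimize import minimize
for c in('top','side'):
    p=cv2.imread(f'pics/{c}0.png');P=cloud(c,np.load(c+'0.npy'));h=cv2.cvtColor(p,cv2.COLOR_BGR2HSV);H,S,V=h[...,0].astype(int),h[...,1],h[...,2]
    x,y,z=np.moveaxis(P,-1,0)
    for n,cx,cy in[('top',.467,-.37),('base',.489,-.068)]:
        near=np.hypot(x-cx,y-cy)<.055
        m=near&(z>.029)&(z<.042);q=P[m][:,:2]
        # orange-ish: strong red over blue
        o=near&(S>120)&((H<16)|(H>175))&(z>.02)&(z<.045)
        def f(a):return np.sum(np.clip(np.hypot(*(q-a).T)-.026,0,.006)**2)
        a=minimize(f,q.mean(0),method='Nelder-Mead').x
        qo=P[o]
        far=q[np.hypot(*(q-a).T)>.029]
        for k,w in(('org',qo[:,:2]),('far',far)):
            if len(w): d=np.median(w,0)-a;print(c,n,'c',np.round(a,4),np.round(np.median(q,0),4),k,len(w),'ang',np.degrees(np.arctan2(d[1],d[0])).round(1),'r',np.hypot(*d).round(4))
    m=(H>100)&(H<130)&(S>110)&(z>.08)&(z<.1)&(np.hypot(x-.445,y-.114)<.04)
    print(c,'blue',np.round(np.median(P[m],0),4),m.sum(),cv2.minAreaRect(np.float32(P[m&(z>.086)][:,:2])))
E
```

```text
top top c [ 0.4692 -0.3709] [ 0.467  -0.3706] org 24 ang 22.4 r 0.0281
top top c [ 0.4692 -0.3709] [ 0.467  -0.3706] far 9 ang 23.2 r 0.0322
top base c [ 0.492  -0.0656] [ 0.4899 -0.0665] org 22 ang 23.1 r 0.03
top base c [ 0.492  -0.0656] [ 0.4899 -0.0665] far 11 ang 23.5 r 0.0325
top blue [0.4444 0.1143 0.0902] 249 ((0.4444596469402313, 0.11522747576236725), (0.03952910006046295, 0.03672200068831444), 89.09032440185547)
side top c [ 0.4685 -0.3725] [ 0.4662 -0.3749] org 53 ang 18.9 r 0.0292
side top c [ 0.4685 -0.3725] [ 0.4662 -0.3749] far 25 ang 22.2 r 0.0319
side base c [ 0.4964 -0.0526] [ 0.4923 -0.0506] org 8 ang 0.4 r 0.0225
side blue [0.4426 0.1049 0.0907] 159 ((0.4431959390640259, 0.11106114834547043), (0.03436390683054924, 0.03801245614886284), 76.46913146972656)
```

```bash
cat > go.py <<'E'
from h import *
import sys
def go(x,y,z,yaw):
    "offset/rotation numbers from the measured pose to a tool-down target; yaw = world angle of tool y"
    s=read_state();R=np.array(s['tcp_rot'])
    a=np.radians(yaw);ey=np.array([np.cos(a),np.sin(a),0]);ez=np.array([0,0,-1.]);T=np.stack([np.cross(ey,ez),ey,ez],1)
    rv=cv2.Rodrigues(R.T@T)[0].ravel()/(np.pi/2)
    print('t',round(s['time'],2),'pos',np.round(s['ee_pos'],4),'yaw',np.degrees(np.arctan2(R[1,1],R[0,1])).round(1),'op',round(s['opening'],4),'F',np.round(s['contact_force'],1),'grip',round(s['gripper_force'],1),'j7',np.round(s['joints'][6]))
    print('offset',np.round(R.T@(np.array([x,y,z])-s['ee_pos'])/.5,4),'rot',np.round(rv,4))
if __name__=='__main__':go(*map(float,sys.argv[1:]))
E
R='' ; python3 -m creep '[{"gripper":1,"offset":[-0.51,-0.33,0],"rotation":[0,0,-0.1]},{"gripper":1,"offset":[-0.51,-0.33,0],"rotation":[0,0,-0.1]},{"gripper":1,"offset":[-0.51,-0.33,0],"rotation":[0,0,-0.1]},{"gripper":1,"offset":[-0.51,-0.33,0],"rotation":[0,0,-0.1]},{"gripper":1,"offset":[-0.51,-0.33,0],"rotation":[0,0,-0.1]}]' 40
python3 go.py .6555 .083 .15 83.7
```

```text
time: 1.92
ee_pos: [0.3756, 0.3985, 0.2316]
tcp_rot: [[-0.994, 0.111, 0.001], [0.111, 0.994, 0.0], [-0.001, 0.0, -1.0]]
contact_force: [1.0, 0.7, 0.3]
opening: 0.0858
gripper_force: 0.0
t 1.93 pos [0.3756 0.3985 0.2316] yaw 83.6 op 0.0858 F [1.  0.7 0.3] grip 0.0 j7 33.0
offset [-0.6262 -0.5652  0.1635] rot [ 0.0001  0.0004 -0.0006]
```

```bash

python3 -m creep '[{"gripper":1,"offset":[-0.4,-0.37,0],"rotation":[0,0,0]},{"gripper":1,"offset":[-0.4,-0.37,0],"rotation":[0,0,0]},{"gripper":1,"offset":[-0.4,-0.37,0],"rotation":[0,0,0]},{"gripper":1,"offset":[-0.4,-0.37,0],"rotation":[0,0,0]},{"gripper":1,"offset":[-0.4,-0.37,0],"rotation":[0,0,0]}]' >/dev/null
python3 -m creep '[{"gripper":1,"offset":[-0.226,-0.195,0.1],"rotation":[0,0,0]},{"gripper":1,"offset":[-0.226,-0.195,0.16],"rotation":[0,0,0]},{"gripper":1,"offset":[-0.226,-0.195,0.16],"rotation":[0,0,0]},{"gripper":1,"offset":[-0.226,-0.195,0.16],"rotation":[0,0,0]}]' >/dev/null
python3 go.py .655 .083 .055 83.7
```

```text
t 3.05 pos [0.654  0.0811 0.1487] yaw 83.4 op 0.0854 F [-0.9  0.3  1.4] grip 0.0 j7 77.0
offset [-0.002   0.0046  0.1875] rot [-0.0022 -0.0018 -0.0032]
```

```bash

python3 -m creep '[{"gripper":1,"offset":[-0.002,0.005,0.08],"rotation":[0,0,0]},{"gripper":1,"offset":[-0.002,0.005,0.15],"rotation":[0,0,0]},{"gripper":1,"offset":[-0.002,0.005,0.187],"rotation":[0,0,0]},{"gripper":1,"offset":[-0.002,0.005,0.187],"rotation":[0,0,0]}]' |head -2
python3 -m creep '[{"gripper":-0.5,"offset":[0,0,0],"rotation":[0,0,0]},{"gripper":-0.5,"offset":[0,0,0],"rotation":[0,0,0]},{"gripper":-0.5,"offset":[0,0,0],"rotation":[0,0,0]},{"gripper":-0.5,"offset":[0,0,0],"rotation":[0,0,0]},{"gripper":-0.5,"offset":[0,0,0],"rotation":[0,0,0]}]' 40
python3 go.py .601 .27 .16 83.7
```

```text
time: 3.55
ee_pos: [0.6545, 0.0886, 0.0573]
time: 4.18
ee_pos: [0.6564, 0.0877, 0.0592]
tcp_rot: [[-0.994, 0.11, 0.002], [0.11, 0.994, 0.0], [-0.002, 0.0, -1.0]]
contact_force: [-1.0, 0.1, 6.3]
opening: 0.0413
gripper_force: 39.9
t 4.17 pos [0.6564 0.0877 0.0592] yaw 83.7 op 0.0413 F [-1.   0.1  6.3] grip 39.9 j7 78.0
offset [ 0.1497  0.3502 -0.2017] rot [ 0.0003  0.0014 -0.0001]
```

```bash

python3 -m creep '[{"gripper":-0.5,"offset":[0,0,-0.04],"rotation":[0,0,0]},{"gripper":-0.5,"offset":[0,0,-0.1],"rotation":[0,0,0]},{"gripper":-0.5,"offset":[0,0,-0.17],"rotation":[0,0,0]},{"gripper":-0.5,"offset":[0,0,-0.2],"rotation":[0,0,0]}]' |tail -3
python3 -m creep '[{"gripper":-0.5,"offset":[0.04,0.08,0],"rotation":[0,0,0]},{"gripper":-0.5,"offset":[0.08,0.18,0],"rotation":[0,0,0]},{"gripper":-0.5,"offset":[0.12,0.27,0],"rotation":[0,0,0]},{"gripper":-0.5,"offset":[0.15,0.33,0],"rotation":[0,0,0]},{"gripper":-0.5,"offset":[0.15,0.35,0],"rotation":[0,0,0]}]' | tail -2
python3 -m creep '[{"gripper":-0.5,"offset":[0,0,0],"rotation":[0,0,0]},{"gripper":-0.5,"offset":[0,0,0],"rotation":[0,0,0]}]' | tail -2
python3 go.py .601 .27 .063 83.7
python3 - <<'E'
from h import *
p,d=capture('top');cv2.imwrite('pics/top1.png',p);np.save('top1.npy',d)
h=cv2.cvtColor(p,cv2.COLOR_BGR2HSV)
q,_=capture('side')
cv2.imwrite('pics/v1.png',np.hstack([cv2.resize(p[150:300,80:230],(400,400),interpolation=2),cv2.resize(q[60:210,170:320],(400,400),interpolation=2)]))
E
```

```text
contact_force: [0.3, 0.5, -1.9]
opening: 0.0413
gripper_force: 40.9
opening: 0.0408
gripper_force: 41.0
opening: 0.041
gripper_force: 41.0
t 5.55 pos [0.6007 0.2677 0.1577] yaw 83.6 op 0.041 F [ 0.1  0.3 -1.8] grip 41.0 j7 60.0
offset [1.000e-04 5.000e-03 1.894e-01] rot [-0.001   0.0002 -0.0015]
```

View pics/v1.png

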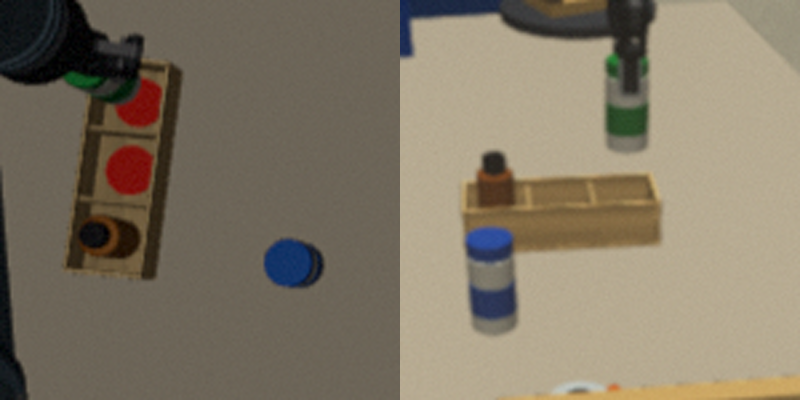

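The jar hangs upright in the gripper, over the far cell (side crop bottom at about (627,148)), and the caddy is clear. Lowering it.

```bash

python3 -m creep '[{"gripper":-0.5,"offset":[0,0.003,0.05],"rotation":[0,0,0]},{"gripper":-0.5,"offset":[0,0.005,0.11],"rotation":[0,0,0]},{"gripper":-0.5,"offset":[0,0.005,0.16],"rotation":[0,0,0]},{"gripper":-0.5,"offset":[0,0.005,0.18],"rotation":[0,0,0]},{"gripper":-0.5,"offset":[0,0.005,0.18],"rotation":[0,0,0]}]' | tail -3
python3 go.py .601 .27 .063 83.7
python3 -m creep '[{"gripper":-0.5,"offset":[0,0,0.005],"rotation":[0,0,0]},{"gripper":-0.5,"offset":[0,0,0.009],"rotation":[0,0,0]},{"gripper":-0.5,"offset":[0,0,0.009],"rotation":[0,0,0]}]'
python3 go.py .601 .27 .063 83.7
```

```text
contact_force: [-0.1, 0.1, -0.9]
opening: 0.0408
gripper_force: 41.0
t 6.28 pos [0.6003 0.2718 0.0676] yaw 83.7 op 0.0408 F [-0.1  0.1 -0.9] grip 41.0 j7 60.0
offset [-0.0019 -0.0035  0.0092] rot [-0.0004 -0.0003 -0.0003]
time: 6.65
ee_pos: [0.6003, 0.2727, 0.0636]
tcp_rot: [[-0.994, 0.109, 0.0], [0.109, 0.994, 0.0], [-0.0, 0.0, -1.0]]
contact_force: [0.2, 0.4, -2.2]
opening: 0.0411
gripper_force: 41.0
t 6.65 pos [0.6003 0.2727 0.0636] yaw 83.7 op 0.0411 F [ 0.2  0.4 -2.2] grip 41.0 j7 60.0
offset [-0.0019 -0.0051  0.0013] rot [0.0002 0.0003 0.0002]
```

```bash

python3 -m creep '[{"gripper":-0.5,"offset":[0,-0.002,0.004],"rotation":[0,0,0]},{"gripper":-0.5,"offset":[0,-0.002,0.004],"rotation":[0,0,0]}]' | grep -E 'pos|cont'
python3 -m creep '[{"gripper":-0.5,"offset":[0,0,0.004],"rotation":[0,0,0]},{"gripper":-0.5,"offset":[0,0,0.004],"rotation":[0,0,0]}]' | grep -E 'pos|cont'
```

```text
ee_pos: [0.6009, 0.2724, 0.0632]
contact_force: [-2.2, -0.3, 8.5]
ee_pos: [0.6015, 0.2723, 0.0631]
contact_force: [-6.9, -2.8, 22.1]
```

```bash

python3 -m creep '[{"gripper":-0.5,"offset":[0,0,-0.004],"rotation":[0,0,0]},{"gripper":0.4,"offset":[0,0,-0.004],"rotation":[0,0,0]},{"gripper":0.4,"offset":[0,0,-0.004],"rotation":[0,0,0]},{"gripper":0.4,"offset":[0,0,-0.004],"rotation":[0,0,0]}]' | grep -E 'pos|cont|op'
python3 -m creep '[{"gripper":0.4,"offset":[0,0,-0.04],"rotation":[0,0,0]},{"gripper":0.4,"offset":[0,0,-0.12],"rotation":[0,0,0]},{"gripper":1,"offset":[0,0,-0.2],"rotation":[0,0,0]},{"gripper":1,"offset":[0,0,-0.2],"rotation":[0,0,0]}]' | grep -E 'pos|cont|op'
python3 go.py .4445 .115 .165 83.7
```

```text
ee_pos: [0.6, 0.2715, 0.061]
contact_force: [-0.4, -0.2, 0.1]
opening: 0.06
ee_pos: [0.6029, 0.2727, 0.1666]
contact_force: [-0.2, -0.1, -0.6]
opening: 0.0856
t 8.15 pos [0.6029 0.2727 0.1666] yaw 83.7 op 0.0856 F [-0.2 -0.1 -0.6] grip 0.0 j7 60.0
offset [ 0.2803 -0.3483 -0.0005] rot [0.0029 0.0045 0.    ]
```

```bash

python3 -m creep '[{"gripper":1,"offset":[0.08,-0.1,0],"rotation":[0,0,0]},{"gripper":1,"offset":[0.16,-0.2,0],"rotation":[0,0,0]},{"gripper":1,"offset":[0.25,-0.31,0],"rotation":[0,0,0]},{"gripper":1,"offset":[0.28,-0.348,0],"rotation":[0,0,0]},{"gripper":1,"offset":[0.28,-0.348,0],"rotation":[0,0,0]}]' | grep -E 'pos|cont'
python3 -m creep '[{"gripper":1,"offset":[0,0,0],"rotation":[0,0,0]},{"gripper":1,"offset":[0,0,0],"rotation":[0,0,0]}]' | grep pos
python3 go.py .4445 .115 .056 83.7
python3 - <<'E'
from h import *
p,d=capture('top');cv2.imwrite('pics/top2.png',p);np.save('top2.npy',d)
q,_=capture('side')
cv2.imwrite('pics/v2.png',np.hstack([cv2.resize(p[150:300,80:230],(400,400),interpolation=2),cv2.resize(q[60:210,170:320],(400,400),interpolation=2)]))
E
```

```text
ee_pos: [0.4398, 0.1117, 0.1614]
contact_force: [-0.0, 0.2, -0.5]
ee_pos: [0.4428, 0.1149, 0.1614]
t 9.03 pos [0.4428 0.1149 0.1614] yaw 83.8 op 0.0854 F [-0.3  1.1 -1. ] grip 0.0 j7 67.0
offset [-0.0032  0.0004  0.2108] rot [0.0003 0.0005 0.0009]
```

View pics/v2.png

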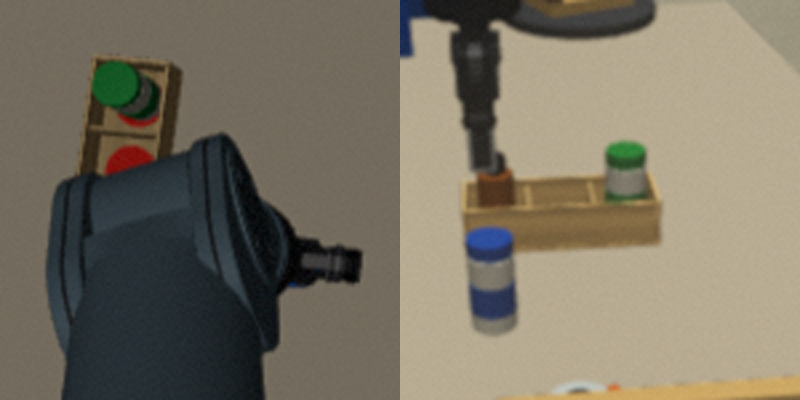

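Green stands upright in the far cell (top crop lid at about (122,85)), and the gripper hovers above blue. Picking it up.

```bash

python3 -m creep '[{"gripper":1,"offset":[-0.002,0,0.08],"rotation":[0,0,0]},{"gripper":1,"offset":[-0.003,0,0.16],"rotation":[0,0,0]},{"gripper":1,"offset":[-0.003,0,0.207],"rotation":[0,0,0]},{"gripper":1,"offset":[-0.003,0,0.207],"rotation":[0,0,0]},{"gripper":1,"offset":[-0.003,0,0.207],"rotation":[0,0,0]}]' |grep pos
python3 -m creep '[{"gripper":-0.5,"offset":[0,0,0],"rotation":[0,0,0]},{"gripper":-0.5,"offset":[0,0,0],"rotation":[0,0,0]},{"gripper":-0.5,"offset":[0,0,0],"rotation":[0,0,0]},{"gripper":-0.5,"offset":[0,0,0],"rotation":[0,0,0]},{"gripper":-0.5,"offset":[0,0,0],"rotation":[0,0,0]}]' 40
python3 go.py .536 .277 .16 83.7
python3 -c "
from h import *
print(ray('top',125.75,181.9,.094))"
```

```text
ee_pos: [0.4441, 0.1141, 0.0585]
time: 10.38
ee_pos: [0.4442, 0.1143, 0.0585]
tcp_rot: [[-0.994, 0.109, 0.002], [0.109, 0.994, 0.001], [-0.002, 0.001, -1.0]]
contact_force: [-0.1, 1.0, 6.3]
opening: 0.0413
gripper_force: 39.5
t 10.38 pos [0.4442 0.1143 0.0585] yaw 83.7 op 0.0413 F [-0.1  1.   6.3] grip 39.5 j7 70.0
offset [-0.1473  0.3437 -0.2023] rot [0.0007 0.001  0.0003]
[0.59967099 0.26096389 0.094     ]
```

```bash

python3 -m creep '[{"gripper":-0.5,"offset":[0,0,-0.04],"rotation":[0,0,0]},{"gripper":-0.5,"offset":[0,0,-0.1],"rotation":[0,0,0]},{"gripper":-0.5,"offset":[0,0,-0.17],"rotation":[0,0,0]},{"gripper":-0.5,"offset":[0,0,-0.22],"rotation":[0,0,0]}]' |tail -3
python3 -m creep '[{"gripper":-0.5,"offset":[-0.04,0.08,0],"rotation":[0,0,0]},{"gripper":-0.5,"offset":[-0.08,0.18,0],"rotation":[0,0,0]},{"gripper":-0.5,"offset":[-0.12,0.27,0],"rotation":[0,0,0]},{"gripper":-0.5,"offset":[-0.147,0.33,0],"rotation":[0,0,0]},{"gripper":-0.5,"offset":[-0.147,0.344,0],"rotation":[0,0,0]}]' | tail -2
python3 -m creep '[{"gripper":-0.5,"offset":[0,0,0],"rotation":[0,0,0]},{"gripper":-0.5,"offset":[0,0,0],"rotation":[0,0,0]}]' | tail -2
python3 go.py .536 .277 .0635 83.7
python3 - <<'E'
from h import *
p,d=capture('side')
for n in('jar_blue','jar_green','spare'):
  for b in find_in('side',n)[:2]:print(n,np.round(b['box'],1),b['p'])
E
```

```text
contact_force: [0.6, 0.1, -2.4]
opening: 0.0411
gripper_force: 40.6
opening: 0.0409
gripper_force: 40.7
opening: 0.041
gripper_force: 40.7
t 11.75 pos [0.5348 0.275  0.1677] yaw 83.6 op 0.041 F [-0.3 -0.3 -2.2] grip 40.7 j7 56.0
offset [-0.0021  0.0044  0.2083] rot [-0.0008 -0.0004 -0.0007]
jar_blue [230.1  94.8  14.2  41.2] 0.71
jar_green [256.5 125.1  17.8  22.8] 0.52
spare [206.2 127.9  19.7  22.4] 0.76
spare [174.6 226.8  34.9  26.1] 0.59
```

```bash

python3 -m creep '[{"gripper":-0.5,"offset":[-0.002,0.003,0.05],"rotation":[0,0,0]},{"gripper":-0.5,"offset":[-0.002,0.004,0.11],"rotation":[0,0,0]},{"gripper":-0.5,"offset":[-0.002,0.004,0.17],"rotation":[0,0,0]},{"gripper":-0.5,"offset":[-0.002,0.004,0.204],"rotation":[0,0,0]},{"gripper":-0.5,"offset":[-0.002,0.004,0.204],"rotation":[0,0,0]}]' | tail -3
python3 -m creep '[{"gripper":-0.5,"offset":[0,0,0.002],"rotation":[0,0,0]},{"gripper":-0.5,"offset":[0,0,0.002],"rotation":[0,0,0]}]' | grep -E 'pos|cont'
python3 go.py .536 .277 .0625 83.7
```

```text
contact_force: [0.7, -0.3, -0.9]
opening: 0.0413
gripper_force: 40.8
ee_pos: [0.5372, 0.2789, 0.0659]
contact_force: [-1.2, 0.4, -1.2]
t 12.82 pos [0.5372 0.2789 0.0659] yaw 83.7 op 0.041 F [-1.2  0.4 -1.2] grip 40.8 j7 57.0
offset [ 0.002  -0.0041  0.0068] rot [0.0007 0.001  0.0002]
```

```bash

python3 -m creep '[{"gripper":-0.5,"offset":[0,-0.002,0.003],"rotation":[0,0,0]},{"gripper":-0.5,"offset":[0,-0.002,0.005],"rotation":[0,0,0]},{"gripper":-0.5,"offset":[0,-0.002,0.005],"rotation":[0,0,0]}]' | grep -E 'pos|cont'
python3 -m creep '[{"gripper":-0.5,"offset":[0,0,0.002],"rotation":[0,0,0]},{"gripper":-0.5,"offset":[0,0,0.002],"rotation":[0,0,0]}]' | grep -E 'pos|cont'
```

```text
ee_pos: [0.5367, 0.2776, 0.0627]
contact_force: [-0.2, -0.4, 2.9]
ee_pos: [0.5372, 0.2776, 0.0625]
contact_force: [-2.2, -1.7, 9.3]
```

```bash

python3 -m creep '[{"gripper":-0.5,"offset":[0,0,-0.002],"rotation":[0,0,0]},{"gripper":0.4,"offset":[0,0,-0.002],"rotation":[0,0,0]},{"gripper":0.4,"offset":[0,0,-0.002],"rotation":[0,0,0]},{"gripper":0.4,"offset":[0,0,-0.002],"rotation":[0,0,0]}]' | grep -E 'pos|cont|op'
python3 -m creep '[{"gripper":0.4,"offset":[0,0,-0.04],"rotation":[0,0,0]},{"gripper":0.4,"offset":[0,0,-0.12],"rotation":[0,0,0]},{"gripper":1,"offset":[0,0,-0.24],"rotation":[0,0,0]},{"gripper":1,"offset":[0,0,-0.34],"rotation":[0,0,0]},{"gripper":1,"offset":[0,0,-0.34],"rotation":[0,0,0]}]' | grep -E 'pos|cont|op'
python3 go.py .468 -.37 .23 -67
```

```text
ee_pos: [0.5363, 0.2776, 0.0622]
contact_force: [0.4, 0.0, -0.2]
opening: 0.0598
ee_pos: [0.5392, 0.2789, 0.2384]
contact_force: [0.4, 0.3, -0.7]
opening: 0.0849
t 14.57 pos [0.5392 0.2789 0.2384] yaw 83.7 op 0.0849 F [ 0.4  0.3 -0.7] grip 0.0 j7 55.0
offset [-9.0000e-04 -1.3057e+00  8.7000e-03] rot [ 0.0081 -0.0035  1.6744]
```

```bash

python3 -m creep '[{"gripper":1,"offset":[0,-0.12,0],"rotation":[0,0,0.12]},{"gripper":1,"offset":[0,-0.24,0],"rotation":[0,0,0.23]},{"gripper":1,"offset":[0,-0.36,0],"rotation":[0,0,0.35]},{"gripper":1,"offset":[0,-0.48,0],"rotation":[0,0,0.46]},{"gripper":1,"offset":[0,-0.6,0],"rotation":[0,0,0.58]}]' | grep -E 'pos|cont'
python3 go.py .468 -.37 .23 -67
python3 - <<'E'
from h import *
for c in('side','top'):
  p,d=capture(c);np.save(c+'3.npy',d);cv2.imwrite(f'pics/{c}3.png',p)
E
```

```text
ee_pos: [0.5027, -0.0224, 0.2325]
contact_force: [0.6, 0.2, -0.2]
t 15.2 pos [ 0.5027 -0.0224  0.2325] yaw 31.2 op 0.0854 F [ 0.6  0.2 -0.2] grip 0.0 j7 37.0
offset [-0.5584 -0.4198  0.0047] rot [ 0.0000e+00 -3.0000e-04  1.0914e+00]
```

```bash

python3 -m creep '[{"gripper":1,"offset":[-0.06,-0.045,0],"rotation":[0,0,0.12]},{"gripper":1,"offset":[-0.12,-0.09,0],"rotation":[0,0,0.23]},{"gripper":1,"offset":[-0.18,-0.135,0],"rotation":[0,0,0.35]},{"gripper":1,"offset":[-0.24,-0.18,0],"rotation":[0,0,0.46]},{"gripper":1,"offset":[-0.3,-0.225,0],"rotation":[0,0,0.58]}]' | grep -E 'pos|cont'
python3 go.py .468 -.37 .23 -67
```

```text
ee_pos: [0.486, -0.2077, 0.2323]
contact_force: [0.6, -0.8, -0.2]
t 15.93 pos [ 0.486  -0.2077  0.2323] yaw -20.8 op 0.0857 F [ 0.6 -0.8 -0.2] grip 0.0 j7 13.0
offset [-0.3161  0.0819  0.0043] rot [-4.00e-04 -3.00e-04  5.13e-01]
```

```bash
python3 - <<'E'
import cv2,numpy as np
p=cv2.imread('pics/top3.png')[150:300,80:230];q=cv2.imread('pics/side3.png')[60:210,170:320]
cv2.imwrite('pics/v3.png',np.hstack([cv2.resize(a,(400,400),interpolation=2) for a in(p,q)]))
E
```

```text
(no output)
```

View pics/v3.png

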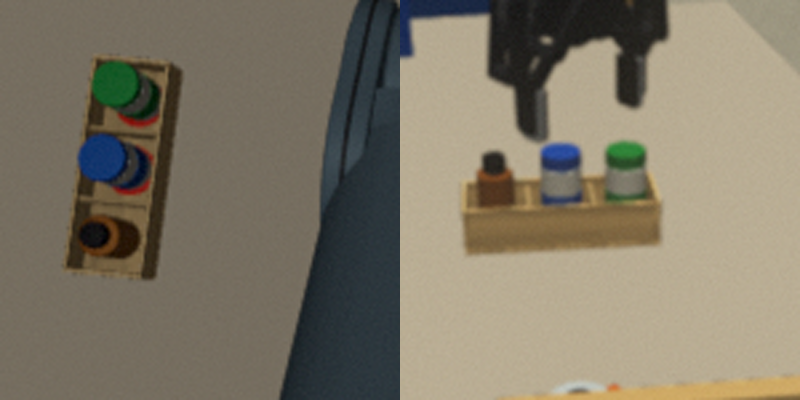

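Both jars stand upright, one per cell (blue lid at (103,156), green at (122,85)), and the amber bottle hasn't moved. On to the mould top.

```bash

python3 -m creep '[{"gripper":1,"offset":[-0.06,0.016,0],"rotation":[0,0,0.11]},{"gripper":1,"offset":[-0.13,0.033,0],"rotation":[0,0,0.22]},{"gripper":1,"offset":[-0.2,0.05,0],"rotation":[0,0,0.33]},{"gripper":1,"offset":[-0.26,0.067,0],"rotation":[0,0,0.44]},{"gripper":1,"offset":[-0.316,0.082,0],"rotation":[0,0,0.513]}]' | grep -E 'pos|cont'
python3 -m creep '[{"gripper":1,"offset":[0,0,0.12],"rotation":[0,0,0]},{"gripper":1,"offset":[0,0,0.2],"rotation":[0,0,0]},{"gripper":1,"offset":[0,0,0.2],"rotation":[0,0,0]},{"gripper":1,"offset":[0,0,0.2],"rotation":[0,0,0]}]' | grep -E 'pos|cont'
python3 go.py .468 -.37 .01 -67
python3 - <<'E'
from h import *
for c in('side','top'):
  p,d=capture(c);np.save(c+'4.npy',d);cv2.imwrite(f'pics/{c}4.png',p)
# refit of centres, orange left out, from the first images
from scipy.optimize import least_squares
for c in('top','side'):
  for f in '04':
    p=cv2.imread(f'pics/{c}{f}.png');P=cloud(c,np.load(f'{c}{f}.npy'));h=cv2.cvtColor(p,cv2.COLOR_BGR2HSV)
    x,y,z=np.moveaxis(P,-1,0)
    for n,cx,cy in[('top',.467,-.37),('base',.489,-.068)]:
        ang=np.arctan2(y-cy,x-cx)
        m=(np.hypot(x-cx,y-cy)<.04)&(z>.029)&(z<.043)&(h[...,1]<100)
        if m.sum()<50: print(c,f,n,'hidden');continue
        con=max(cv2.findContours(m.astype(np.uint8),0,1)[0],key=len)[:,0]
        q=np.array([ray(c,u,v,.034 if n=='top' else .036)[:2] for u,v in con])
        a=np.degrees(np.arctan2(q[:,1]-cy,q[:,0]-cx));k=np.abs(a-23)>25
        r=least_squares(lambda w:np.hypot(*(q[k]-w[:2]).T)-w[2],[cx,cy,.026],loss='soft_l1',f_scale=.001).x
        print(c,f,n,m.sum(),np.round(r,4))
E
```

```text
ee_pos: [0.4691, -0.3699, 0.2321]
contact_force: [1.0, -0.2, -0.3]
ee_pos: [0.4698, -0.3702, 0.1339]
contact_force: [-0.5, 0.1, 0.1]
t 17.05 pos [ 0.4698 -0.3702  0.1339] yaw -66.7 op 0.0851 F [-0.5  0.1  0.1] grip 0.0 j7 -4.0
offset [-0.0034 -0.0023  0.2478] rot [ 0.001  -0.0006  0.0031]
top 0 top 361 [ 0.4667 -0.372   0.0251]
top 0 base 356 [ 0.4891 -0.067   0.0249]
top 4 top 116 [ 0.4819 -0.3633  0.0175]
top 4 base 357 [ 0.4892 -0.067   0.0249]
side 0 top 832 [ 0.4658 -0.3738  0.0265]
side 0 base 61 [ 0.4876 -0.0475  0.0096]
side 4 top 839 [ 0.4657 -0.3739  0.0265]
side 4 base hidden
```

```bash

python3 -m creep '[{"gripper":1,"offset":[-0.005,0.003,0.08],"rotation":[0,0,0]},{"gripper":1,"offset":[-0.005,0.003,0.16],"rotation":[0,0,0]},{"gripper":1,"offset":[-0.005,0.003,0.22],"rotation":[0,0,0]},{"gripper":1,"offset":[-0.005,0.003,0.256],"rotation":[0,0,0]},{"gripper":1,"offset":[-0.005,0.003,0.256],"rotation":[0,0,0]}]' | grep -E 'pos|cont'
python3 -m creep '[{"gripper":1,"offset":[0,0,0.002],"rotation":[0,0,0]},{"gripper":0.5,"offset":[0,0,0.002],"rotation":[0,0,0]}]' | grep -E 'pos|cont|op'
python3 go.py .4665 -.3715 .002 -67
python3 - <<'E'
from h import *
p,d=capture('side')
cv2.imwrite('pics/v4.png',cv2.resize(p[270:370,205:325],(720,600),interpolation=2))
E
```

```text
ee_pos: [0.4675, -0.372, 0.0044]
contact_force: [-0.7, 0.7, 0.6]
ee_pos: [0.4681, -0.3726, 0.0045]
contact_force: [0.3, -0.6, -0.2]
opening: 0.0697
t 18.02 pos [ 0.4681 -0.3726  0.0045] yaw -66.7 op 0.0697 F [ 0.3 -0.6 -0.2] grip 0.0 j7 2.0
offset [-0.0022 -0.0033  0.005 ] rot [ 0.0011 -0.0007  0.0029]
```

View pics/v4.png

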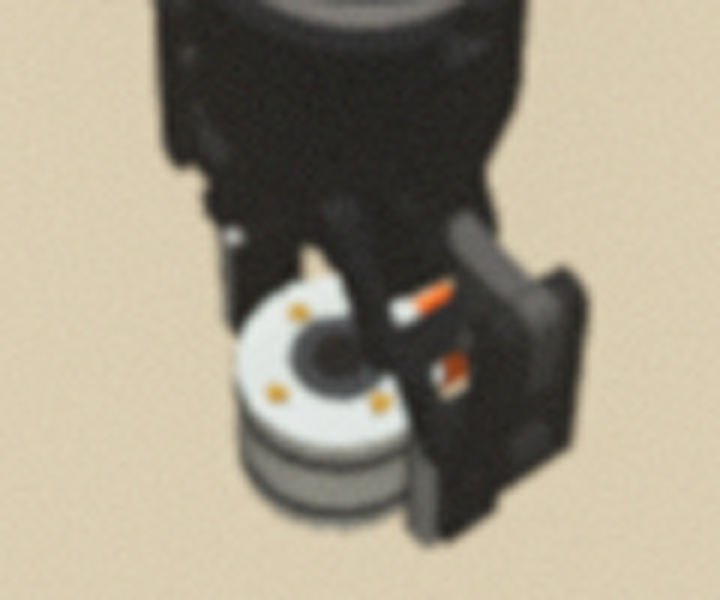

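The fingers straddle the block, with the lug showing orange at (435,298) behind the near finger. I'll check where the finger sits in the tool frame from depth.

```bash
python3 - <<'E'
from h import *
p,d=capture('side');P=cloud('side',d);s=read_state();R=np.array(s['tcp_rot'])
dark=(p.max(-1)<110)
v,u=np.mgrid[:384,:512]
m=dark&(u>255)&(u<310)&(v>295)&(v<365)&(P[...,2]>-.005)&(P[...,2]<.06)
T=(P[m]-s['ee_pos'])@R
print(np.round(np.percentile(T,[1,10,50,90,99],axis=0),4), P[m][:,2].min())
k=T[:,1]>.03
print(k.sum(),np.round(np.percentile(T[k],[1,10,50,90,99],axis=0),4))
m=(p.min(-1)>150)&(np.hypot(P[...,0]-.467,P[...,1]+.37)<.04)&(P[...,2]>.03)&(P[...,2]<.04)
T=(P[m]-s['ee_pos'])@R;print('mould top face',np.round(np.percentile(T,[1,50,99],axis=0),4))
for c in[(-.011,.035,0),(.011,.035,0),(.011,.05,-.008),(-.011,.035,-.008)]:
    X=R@c+s['ee_pos'];i=camera_info('side');q=i['R']@X+i['t'];print(c,(q[0]/q[2]*i['fx']+i['cx']-205)*6,(q[1]/q[2]*i['fy']+i['cy']-270)*6)
E
```

```text
[[-0.0225 -0.0312 -0.0556]
 [-0.0147 -0.0042 -0.0438]
 [-0.0068  0.0247 -0.0308]
 [ 0.0014  0.0472 -0.0074]
 [ 0.0315  0.0484 -0.001 ]] 0.0003563328786352164
183 [[-0.013   0.0338 -0.0557]
 [-0.0111  0.0361 -0.0535]
 [-0.0076  0.0424 -0.0312]
 [-0.003   0.0478 -0.0186]
 [ 0.0052  0.0509 -0.0122]]
mould top face [[-0.027  -0.0252 -0.0332]
 [-0.0136 -0.0025 -0.031 ]
 [ 0.0203  0.0238 -0.0282]]
(-0.011, 0.035, 0) 394.15909591729644 551.0895831526705
(0.011, 0.035, 0) 463.66477154502877 504.7783682300528
(0.011, 0.05, -0.008) 503.9240631343482 527.0886265744089
(-0.011, 0.035, -0.008) 394.96588782837193 530.8616690736285
```

```bash

python3 -m creep '[{"gripper":0.5,"offset":[-0.004,0,0.005],"rotation":[0,0,0]},{"gripper":0.5,"offset":[-0.004,0,0.011],"rotation":[0,0,0]},{"gripper":0.5,"offset":[-0.004,0,0.011],"rotation":[0,0,0]}]' | grep -E 'pos|cont|op'
python3 -m creep '[{"gripper":0.1,"offset":[0,0,0],"rotation":[0,0,0]},{"gripper":-0.3,"offset":[0,0,0],"rotation":[0,0,0]},{"gripper":-0.3,"offset":[0,0,0],"rotation":[0,0,0]},{"gripper":-0.3,"offset":[0,0,0],"rotation":[0,0,0]},{"gripper":-0.3,"offset":[0,0,0],"rotation":[0,0,0]}]' 70
```

```text
ee_pos: [0.4653, -0.3726, -0.0025]
contact_force: [-0.3, -0.2, -0.2]
opening: 0.064
time: 19.12
ee_pos: [0.4655, -0.3726, -0.002]
tcp_rot: [[0.919, 0.395, -0.0], [0.395, -0.919, 0.001], [0.0, -0.0, -1.0]]
contact_force: [-2.0, 2.2, 5.8]
opening: 0.0505
gripper_force: 72.8
```

```bash

python3 -m creep '[{"gripper":-0.3,"offset":[0,0,-0.03],"rotation":[0,0,0]},{"gripper":-0.3,"offset":[0,0,-0.08],"rotation":[0,0,0]},{"gripper":-0.3,"offset":[0,0,-0.16],"rotation":[0,0,0]},{"gripper":-0.3,"offset":[0,0,-0.24],"rotation":[0,0,0]},{"gripper":-0.3,"offset":[0,0,-0.32],"rotation":[0,0,0]}]' 
python3 -m creep '[{"gripper":-0.3,"offset":[0,0,-0.08],"rotation":[0,0,0]},{"gripper":-0.3,"offset":[0,0,-0.08],"rotation":[0,0,0]},{"gripper":-0.3,"offset":[0,0,-0.08],"rotation":[0,0,0]}]' | grep -E 'pos|cont|op'
python3 go.py .489 -.067 .2 -67
python3 - <<'E'
from h import *
p,d=capture('side');q,e=capture('top');np.save('side5.npy',d);np.save('top5.npy',e);cv2.imwrite('pics/side5.png',p);cv2.imwrite('pics/top5.png',q)
cv2.imwrite('pics/v5.png',np.hstack([cv2.resize(p[200:320,200:320],(400,400),interpolation=2),cv2.resize(q[180:300,360:480],(400,400),interpolation=2)]))
E
```

```text
time: 19.75
ee_pos: [0.4653, -0.3727, 0.1594]
tcp_rot: [[0.919, 0.395, -0.0], [0.395, -0.919, -0.0], [-0.0, 0.0, -1.0]]
contact_force: [1.4, -1.4, -4.1]
opening: 0.0507
gripper_force: 73.5
ee_pos: [0.4651, -0.372, 0.1969]
contact_force: [0.5, 0.4, -4.4]
opening: 0.0504
t 20.12 pos [ 0.4651 -0.372   0.1969] yaw -66.7 op 0.0504 F [ 0.5  0.4 -4.4] grip 73.5 j7 -7.0
offset [ 0.2849 -0.5414 -0.0054] rot [-0.001   0.0002  0.003 ]
```

View pics/v5.png

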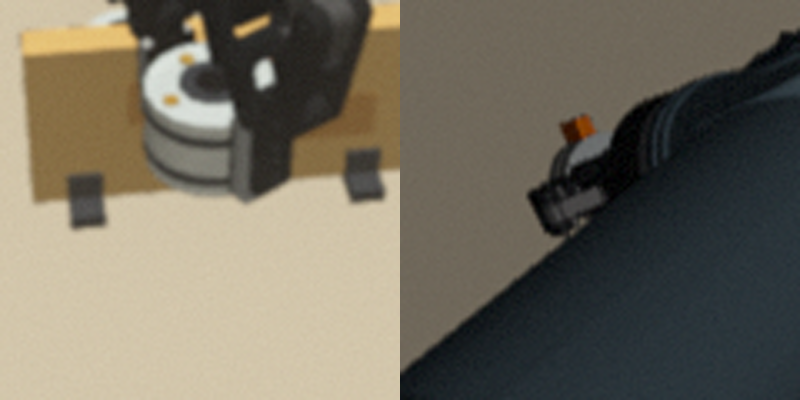

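The mould top is gripped and level, and its lug shows at (577,127) in the top crop. Carrying it over the shield at about 0.2 m.

```bash

python3 -m creep '[{"gripper":-0.3,"offset":[0.03,-0.05,0],"rotation":[0,0,0]},{"gripper":-0.3,"offset":[0.07,-0.13,0],"rotation":[0,0,0]},{"gripper":-0.3,"offset":[0.11,-0.21,0],"rotation":[0,0,0]},{"gripper":-0.3,"offset":[0.15,-0.29,0],"rotation":[0,0,0]},{"gripper":-0.3,"offset":[0.19,-0.37,0],"rotation":[0,0,0]}]' | grep -E 'pos|cont|op'
python3 -m creep '[{"gripper":-0.3,"offset":[0.04,-0.08,0],"rotation":[0,0,0]},{"gripper":-0.3,"offset":[0.08,-0.14,0],"rotation":[0,0,0]},{"gripper":-0.3,"offset":[0.095,-0.171,0],"rotation":[0,0,0]},{"gripper":-0.3,"offset":[0.095,-0.171,0],"rotation":[0,0,0]},{"gripper":-0.3,"offset":[0.095,-0.171,0],"rotation":[0,0,0]}]' | grep -E 'pos|cont|op'
python3 go.py .489 -.067 .045 -67
python3 - <<'E'
from h import *
s=read_state();R=np.array(s['tcp_rot'])
for c in('side','top'):
  p,d=capture(c);cv2.imwrite(f'pics/{c}6.png',p);np.save(c+'6.npy',d);P=cloud(c,d)
  h=cv2.cvtColor(p,cv2.COLOR_BGR2HSV);T=(P-s['ee_pos'])@R
  o=(h[...,1]>140)&(h[...,0]<14)&(np.abs(T)<[.06,.06,.05]).all(-1)
  print(c,'lug',o.sum(),np.round(np.median(T[o],0),4) if o.sum() else '')
  w=(h[...,1]<70)&(h[...,2]>120)&(np.abs(T[...,0])<.04)&(np.abs(T[...,1])<.04)&(np.abs(T[...,2]+.032)<.006)
  if w.sum():print('face',w.sum(),np.round(np.percentile(T[w],[2,50,98],axis=0),4))
E
```

```text
ee_pos: [0.479, -0.1637, 0.1968]
contact_force: [0.8, -0.1, -3.9]
opening: 0.0504
ee_pos: [0.4892, -0.0692, 0.1975]
contact_force: [0.3, -0.2, -3.4]
opening: 0.0506
t 21.48 pos [ 0.4892 -0.0692  0.1975] yaw -66.8 op 0.0506 F [ 0.3 -0.2 -3.4] grip 73.8 j7 -39.0
offset [ 0.0017 -0.0043  0.305 ] rot [0.0003 0.0006 0.0021]
side lug 20 [ 0.0337  0.0081 -0.0182]
face 120 [[-0.0244 -0.022  -0.0379]
 [-0.0137 -0.0011 -0.0372]
 [ 0.0134  0.0234 -0.0342]]
top lug 0
```

```bash

python3 -m creep '[{"gripper":-0.3,"offset":[0.002,-0.004,0.05],"rotation":[0,0,0]},{"gripper":-0.3,"offset":[0.002,-0.004,0.12],"rotation":[0,0,0]},{"gripper":-0.3,"offset":[0.002,-0.004,0.19],"rotation":[0,0,0]},{"gripper":-0.3,"offset":[0.002,-0.004,0.25],"rotation":[0,0,0]},{"gripper":-0.3,"offset":[0.002,-0.004,0.25],"rotation":[0,0,0]}]' | grep -E 'pos|cont|op'
python3 -m creep '[{"gripper":-0.3,"offset":[0,0,0.01],"rotation":[0,0,0]},{"gripper":-0.3,"offset":[0,0,0.01],"rotation":[0,0,0]},{"gripper":-0.3,"offset":[0,0,0.01],"rotation":[0,0,0]}]' | grep -E 'pos|cont|op'
python3 go.py .489 -.067 .045 -67
python3 - <<'E'
from h import *
for c in('side','top'):
  p,d=capture(c);cv2.imwrite(f'pics/{c}7.png',p);np.save(c+'7.npy',d)
  if c=='side':a=p[140:260,200:320]
cv2.imwrite('pics/v7.png',np.hstack([cv2.resize(a,(400,400),interpolation=2),cv2.resize(p[170:290,200:320],(400,400),interpolation=2)]))
E
```

```text
ee_pos: [0.4881, -0.0666, 0.0714]
contact_force: [0.1, 0.0, -2.9]
opening: 0.0506
ee_pos: [0.4904, -0.0658, 0.0686]
contact_force: [0.2, 0.2, -3.4]
opening: 0.051
t 22.57 pos [ 0.4904 -0.0658  0.0686] yaw -66.7 op 0.051 F [ 0.2  0.2 -3.4] grip 74.0 j7 -29.0
offset [-0.0036  0.0011  0.0471] rot [ 0.0003 -0.0009  0.0029]
```

View pics/v7.png

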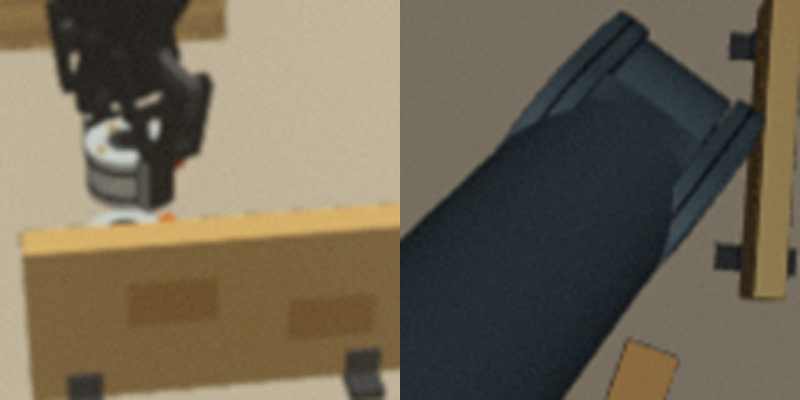

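```bash
python3 - <<'E'
from h import *
P=cloud('top',np.load('top7.npy'));v,u=np.mgrid[:384,:512]
m=(u>380-0)|(u<0)
a=(u>395-80)&(u<430)&(v>190)&(v<250)
x,y,z=np.moveaxis(P,-1,0)
k=(y<-.12)&(y>-.22)&(x>.4)&(x<.66)&(z>.125);print('arm above shield strip',k.sum(),z[k].min() if k.any() else '')
p=cv2.imread('pics/side7.png');h=cv2.cvtColor(p,cv2.COLOR_BGR2HSV)
o=((h[...,0]<13)&(h[...,1]>190)).astype(np.uint8)
n,l,st,c=cv2.connectedComponentsWithStats(o)
for i in range(1,n):
    if 220<c[i][0]<275 and 170<c[i][1]<215:print('orange',st[i],c[i])
I=camera_info('side')
def pr(X):q=I['R']@np.array(X)+I['t'];return np.round([q[0]/q[2]*I['fx']+I['cx'],q[1]/q[2]*I['fy']+I['cy']],1)
b=np.array([.489,-.067]);d=np.array([np.cos(np.radians(23)),np.sin(np.radians(23))]);t=np.array([.4904,-.0658])
print('pred base lug top',pr([*(b+.033*d),.036]),'centre',pr([*b,.036]),'left rim',pr([*(b-[.026,0]),.036]))
print('pred top lug',pr([*(t+.033*d),.0706]),pr([*(t+.033*d),.1046]),'top-face centre',pr([*t,.1046]),'left rim',pr([*(t-[.026,0]),.1046]),pr([*(t-[.026,0]),.0706]))
g=cv2.cvtColor(p,6)
print('row base rim',g[206:210,220:262].tolist()[1]);print('row mould',g[182:200:8,218:262].tolist())
E
```

```text
arm above shield strip 32 0.1727658038857576
pred base lug top [250.4 204.5] centre [237.4 209.8] left rim [225.1 211.4]
pred top lug [250.9 190.4] [250.9 176.5] top-face centre [237.4 181.4] left rim [224.5 182.9] [225.1 197.1]
row base rim [171, 168, 167, 171, 172, 177, 187, 193, 195, 194, 196, 194, 179, 159, 145, 142, 142, 144, 145, 150, 158, 174, 185, 185, 183, 185, 184, 179, 176, 175, 176, 174, 177, 178, 180, 178, 177, 179, 178, 177, 177, 177]
row mould [[180, 180, 178, 180, 178, 175, 160, 167, 194, 201, 202, 198, 194, 171, 127, 84, 66, 56, 46, 46, 44, 45, 40, 39, 40, 42, 45, 60, 67, 49, 37, 40, 36, 39, 46, 45, 49, 51, 45, 42, 38, 46, 99, 149], [179, 179, 180, 181, 177, 181, 177, 152, 106, 80, 72, 71, 77, 86, 95, 104, 111, 114, 119, 119, 118, 116, 98, 80, 79, 83, 65, 46, 39, 39, 42, 42, 38, 48, 80, 122, 151, 166, 179, 176, 177, 175, 177, 182], [180, 179, 178, 178, 180, 182, 179, 177, 155, 119, 90, 76, 75, 81, 85, 90, 93, 100, 106, 105, 103, 104, 89, 75, 81, 83, 71, 49, 42, 39, 45, 41, 43, 67, 129, 171, 177, 176, 177, 178, 179, 178, 180, 179]]
```

```bash
python3 - <<'E'
from h import *
P=cloud('top',np.load('top7.npy'));x,y,z=np.moveaxis(P,-1,0)
k=(y<-.12)&(y>-.22)&(x>.4)&(x<.66)&(z>.125)
v,u=np.nonzero(k);print(np.c_[u,v,np.round(P[k],3)][:32:3])
k=(y<-.07)&(y>-.22)&(x>.4)&(x<.66)&(z>.125);print(np.percentile(z[k],[1,5,50]),np.percentile(y[k],[1,5]))
# side camera: dark arm points near the shield
P=cloud('side',np.load('side7.npy'));p=cv2.imread('pics/side7.png');x,y,z=np.moveaxis(P,-1,0)
k=(p.max(-1)<100)&(y<-.09)&(y>-.2)&(x>.35)&(x<.7)&(z>.05);print(k.sum(),np.round(np.percentile(P[k],[0,5,50,100],axis=0),3) if k.any() else '')
E
```

```text
[[ 3.05e+02  2.02e+02  5.03e-01 -1.21e-01  4.23e-01]
 [ 3.06e+02  2.03e+02  5.02e-01 -1.22e-01  4.23e-01]
 [ 3.06e+02  2.04e+02  5.00e-01 -1.22e-01  4.26e-01]
 [ 3.06e+02  2.05e+02  4.98e-01 -1.21e-01  4.31e-01]
 [ 3.09e+02  2.05e+02  4.99e-01 -1.27e-01  4.21e-01]
 [ 3.08e+02  2.06e+02  4.96e-01 -1.25e-01  4.30e-01]
 [ 3.07e+02  2.07e+02  4.94e-01 -1.23e-01  4.32e-01]
 [ 3.06e+02  2.08e+02  4.92e-01 -1.21e-01  4.37e-01]
 [ 3.07e+02  2.09e+02  4.91e-01 -1.23e-01  4.33e-01]
 [ 3.06e+02  2.11e+02  4.89e-01 -1.22e-01  4.23e-01]
 [ 3.06e+02  2.13e+02  4.87e-01 -1.23e-01  4.16e-01]]
[0.41660202 0.42358885 0.4594486 ] [-0.12270196 -0.11587401]
6415 [[ 0.443 -0.134  0.073]
 [ 0.455 -0.125  0.135]
 [ 0.488 -0.103  0.329]
 [ 0.526 -0.09   0.447]]
```

The arm is high above the shield (0.42 m). Final lowering, aiming for TCP z of about 0.045, which puts the underside near 0.047.

```bash

python3 -m creep '[{"gripper":-0.3,"offset":[-0.003,0.001,0.015],"rotation":[0,0,0]},{"gripper":-0.3,"offset":[-0.003,0.001,0.03],"rotation":[0,0,0]},{"gripper":-0.3,"offset":[-0.003,0.001,0.042],"rotation":[0,0,0]},{"gripper":-0.3,"offset":[-0.003,0.001,0.042],"rotation":[0,0,0]},{"gripper":-0.3,"offset":[-0.003,0.001,0.042],"rotation":[0,0,0]}]' | grep -E 'pos|cont|op'
python3 go.py .489 -.067 .045 -67
```

```text
ee_pos: [0.4887, -0.0669, 0.0468]
contact_force: [-0.3, -0.9, -3.2]
opening: 0.0505
t 23.3 pos [ 0.4887 -0.0669  0.0468] yaw -66.7 op 0.0505 F [-0.3 -0.9 -3.2] grip 74.0 j7 -27.0
offset [0.0006 0.0004 0.0036] rot [0.0001 0.     0.0028]
```

```bash

python3 -m creep '[{"gripper":-0.3,"offset":[0,0,0.002],"rotation":[0,0,0]},{"gripper":-0.3,"offset":[0,0,0.002],"rotation":[0,0,0]},{"gripper":-0.3,"offset":[0,0,0.002],"rotation":[0,0,0]},{"gripper":-0.3,"offset":[0,0,0.002],"rotation":[0,0,0]},{"gripper":-0.3,"offset":[0,0,0.002],"rotation":[0,0,0]}]' | grep -E 'pos|cont|op'
python3 go.py .489 -.067 .045 -67
python3 - <<'E'
from h import *
p,d=capture('side')
cv2.imwrite('pics/v8.png',cv2.resize(p[100:250,160:360],(800,600),interpolation=2))
E
```

```text
ee_pos: [0.4886, -0.0668, 0.0458]
contact_force: [0.4, -0.4, -3.5]
opening: 0.0503
t 23.93 pos [ 0.4886 -0.0668  0.0458] yaw -66.7 op 0.0503 F [ 0.4 -0.4 -3.5] grip 74.0 j7 -27.0
offset [0.0005 0.0006 0.0017] rot [ 0.     -0.0001  0.0029]
```

View pics/v8.png

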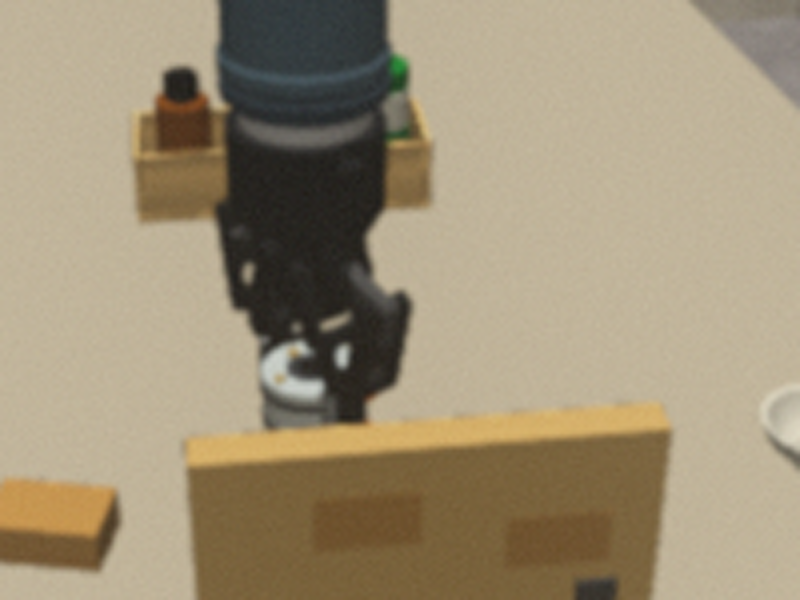

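The mould top is held level above the base (face at (295,370)). There is no contact force beyond its own weight, and the bystanders haven't moved. Handing in.

```bash
python3 -c "
from cell import *
print(sign_off())"
```

```text
the job is handed in; nothing more can be done
None
```

I handed the job in at about 24 s, but the hand-in gave no verdict: both jars stand in the caddy, and the gripper holds the mould top about 1 cm above the base, level and centred with the lugs aligned as far as I could measure, with no sign of contact with the base or shield.

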